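Find the loose flange bolt and hold its cap open

ROBOT

A 6-joint arm with a two-finger parallel gripper is mounted at the origin on the work surface. World frame = base frame: x ahead of the robot, y to its left, z up, the work surface at z = 0. Lengths are in m, angles in rad, forces in N, time in s.
With the tool pointing down it reaches from about 0.375 to 0.75 m from the base axis. Payload 9 kg.
Tool frame: the origin (TCP) lies at the very end of the fingers, on their centre line; the grasp point (between the pads) lies 19 mm behind it (arm.grip_depth is the distance from the TCP to the grasp point, in m); z points along the fingers, y is the line along which they close (so a half turn about z gives the same grasp; the last joint's range is limited). The gripper opens to 85 mm and grips with 20 to 120 N. Pads are 22 mm wide; open, the fingers measure 114 mm over their backs; the gripper's body (76 mm by 85 mm) begins 54 mm behind the grasp point. The pads swing forward as they close: fully open they stand 13 mm farther back than shut.
Start: joints at [-1.403, 0.104, 0.097, 1.564, 0, 1.353], TCP at [0.226, -0.556, 0.231] pointing down, gripper open.
Joint ranges: [-2.99, 2.99], [-0.84, 1.86], [-1.1, 1.16], [-1.84, 2.11], [-1.51, 1.56], [-3.14, 3.14]. Speed limits (rad/s): [2.22, 2.22, 2.57, 3.14, 3.14, 3.14].

INTERFACE

Orientations are given as a rotation vector (axis times angle).
In Python, from station import arm gives the robot as it stands. The module is installed in compiled form; this text tells all that it offers. Calls block until the motion is done:
- arm.move_pose(position, orientation): joint-space move of the TCP to a pose.
- arm.servo_line(position, frame=None, feed=0.15): straight line of the TCP; frame=None keeps the orientation; feed is the mean speed in m/s.
- arm.movej(angles): joint-space move.
- arm.set_gripper(opening, f_grip=None): opening from 0.0 (shut) to 1.0 (fully open); f_grip is the grip in N (None keeps the last); returns when the fingers have stopped.
- arm.wait(seconds).
- arm.inverse_kinematics(position, orientation): joint angles nearest the present ones, or None.
- arm.get_state(): the state.
- arm.get_image(name): name is "scene" or "top" or "wrist"; returns (picture, depth): 400x640x3 uint8, red, green, blue; 400x640 float32, m along the optical axis (not along the pixel's ray), 0 where there is no reading.
- arm.calibration(name): a dict with "fovy" (degrees; the focal length in pixels is half the picture's height over the tangent of half this angle, whatever the lens; pixels are square), "cx", "cy" (the principal point, pixels), "R" (3x3) and "t" (3): a world point X has camera coordinates R X + t; the wrist camera has in their place "tool_from_camera" (4x4, takes a point from camera to tool coordinates, whose origin is the TCP and whose axes are the flange's). Camera axes: x right, y down, z forward; pixel columns grow to the right and rows downward; lengths in m; the calibration is good to about 2 mm. A picture is of the moment at which its call begins: read the wrist's pose just before it. calibration takes no time and is no camera call.
A pose or a line that the arm cannot do raises arm.PlanningError and nothing moves.
- arm.sign_off(): hands the job in; it is judged then, once.
Trained networks look in the newest picture that a camera, given by its name, has taken for a name from the list of things; names that differ only in an ending like _2 or _b are one class to them, and where a whole thing is asked for, a point or a joint stands for the part that bears it (a point fixed in the world has none). Each returns a list of dicts, best first, with "confidence" (0 to 1); they miss things now and then, are a little off and sometimes report something else, mostly with a low value. They report only what shows in the picture. A call takes as long as a camera call.
- arm.regions_of(target, camera): "region" (400x640 bool, what is visible of it) and "xy" ([column, row] in pixels, amid what is visible of it).
The state is a dict: "time_s": time; "joint_positions": joint angles; "joint_vel": joint speeds; "joint_torque": joint torques, N m; "position": TCP position; "tcp_rot": TCP orientation; "contact_force": force on the tool from outside, world axes, zero at the start; "wrist_torque": the same for the moment, N m; "opening": opening from 0.0 (shut) to 1.0 (fully open); "gripper_force": force on a finger pad.
Only numpy, scipy, OpenCV 4.12 (cv2) and the standard library are available. Lean on these libraries where they do the work, as an engineer would, in place of code of your own. Each camera call takes 0.05 s, during which the arm holds its last target. There are 200 camera calls.

TASK

One of the three bolts under the yellow caps that hold the extraction port to the bench has worked loose: tap the lift tabs of the shut caps sideways until you find the bolt that turns with its cap, and leave it clearly turned so that it can be told from the others. Then lift the lid of that cap by its tab to at least 60 degrees and finish while still holding it up, steady, for the fitter's spanner, since it springs shut when let go. Leave the lids of the tight bolts shut and do not shift the spanner, the tape roll or the bottle.

Things in the scene. Friction and masses are not known exactly. Their poses are not given: they have to be found in the camera images.
- port: Bench extraction port, fixed: grey cast flange 12 mm thick (disc 120 mm across, three lugs 46 mm wide) with a 76 mm wide spigot and black grille in the middle, top 52 mm above the bench. Origin: centre of its underside, z up. Bolts 1, 2, 3 stand 70 mm from the centre at 90, 210, 330 degrees from its x axis towards y. Any of them may be the loose one; all look alike.
- bolt_1 (a joint): How far bolt 1 has been turned about its upright axis from its first position, rad, positive counter-clockwise from above. A tight bolt stays within 0.03; the loose one, with its whole cap, turns up to 0.6 either way when its tab is pushed sideways with about 2 N, and stays where it is left.
- lid_1 (a joint): Opening of the lid of cap 1, rad: 0 shut, 1.57 standing upright (its stop). A weak spring shuts it whenever it is let go (about 0.5 N at the tab when shut, 1 N when open).
- tab_1 (a point): Lift tab of yellow cap 1 (round lid 40 mm across, top 34 mm above the bench): 14 mm wide, 8 mm thick, sticks out 32 mm. Point in its middle, 42 mm from the bolt axis, 10 mm from its end, 28 mm above open bench when shut; free on both sides. Axes move with the lid: x along the tab, outward; y across it; z up when shut. At first x points 174 degrees from the port's x axis, counter-clockwise.
- hinge_1 (a point): Middle of the hinge pin of cap 1, opposite the tab, 22 mm from the bolt axis, 18 mm above the bench. Turns with the bolt, not with the lid: x level towards the tab, y along the pin, z up. The tab point lies 64 mm along x and 10 mm along z from here when shut, and swings up and back about the pin as the lid opens.
- bolt_2 (a joint): How far bolt 2 has been turned about its upright axis from its first position, rad, positive counter-clockwise from above. A tight bolt stays within 0.03; the loose one, with its whole cap, turns up to 0.6 either way when its tab is pushed sideways with about 2 N, and stays where it is left.
- lid_2 (a joint): Opening of the lid of cap 2, rad: 0 shut, 1.57 standing upright (its stop). A weak spring shuts it whenever it is let go (about 0.5 N at the tab when shut, 1 N when open).
- tab_2 (a point): Lift tab of yellow cap 2 (round lid 40 mm across, top 34 mm above the bench): 14 mm wide, 8 mm thick, sticks out 32 mm. Point in its middle, 42 mm from the bolt axis, 10 mm from its end, 28 mm above open bench when shut; free on both sides. Axes move with the lid: x along the tab, outward; y across it; z up when shut. At first x points 283 degrees from the port's x axis, counter-clockwise.
- hinge_2 (a point): Middle of the hinge pin of cap 2, opposite the tab, 22 mm from the bolt axis, 18 mm above the bench. Turns with the bolt, not with the lid: x level towards the tab, y along the pin, z up. The tab point lies 64 mm along x and 10 mm along z from here when shut, and swings up and back about the pin as the lid opens.
- bolt_3 (a joint): How far bolt 3 has been turned about its upright axis from its first position, rad, positive counter-clockwise from above. A tight bolt stays within 0.03; the loose one, with its whole cap, turns up to 0.6 either way when its tab is pushed sideways with about 2 N, and stays where it is left.
- lid_3 (a joint): Opening of the lid of cap 3, rad: 0 shut, 1.57 standing upright (its stop). A weak spring shuts it whenever it is let go (about 0.5 N at the tab when shut, 1 N when open).
- tab_3 (a point): Lift tab of yellow cap 3 (round lid 40 mm across, top 34 mm above the bench): 14 mm wide, 8 mm thick, sticks out 32 mm. Point in its middle, 42 mm from the bolt axis, 10 mm from its end, 28 mm above open bench when shut; free on both sides. Axes move with the lid: x along the tab, outward; y across it; z up when shut. At first x points 49 degrees from the port's x axis, counter-clockwise.
- hinge_3 (a point): Middle of the hinge pin of cap 3, opposite the tab, 22 mm from the bolt axis, 18 mm above the bench. Turns with the bolt, not with the lid: x level towards the tab, y along the pin, z up. The tab point lies 64 mm along x and 10 mm along z from here when shut, and swings up and back about the pin as the lid opens.
- spanner: Bystander: steel spanner 170 mm long, lying loose on the bench; origin under its middle, x along it.
- tape: Bystander: roll of tape lying flat, 96 mm across, 36 mm high; origin centre of its underside.
- threadlocker: Bystander: small red bottle with a black cap, 34 mm across, 60 mm tall, standing; origin centre of its underside.

How it is judged:
By the outcome, as a careful person would: the job done as asked, in the order asked, and still so for the second after the job is handed in, while the arm keeps its last pose, push and grip.
It also fails if it takes over 61 s, if anything falls off the work surface, if the arm or the gripper's body presses on something with over 40 N, if the wrist force passes 120 N, or if a joint passes its speed limit or range.

## Working session

There is one attempt and no reset: what is moved stays moved. The work goes in short steps, each a Python script; the robot and the scene stay as the last script left them, time stands still between calls to the robot, and variables do not carry over. Pictures are saved under pics/ and viewed, at most 10 in all, crops included, and the job is handed in when it is done.

```bash
mkdir -p pics
python3 - <<'E'
from station import arm
import cv2,numpy as np
for n in("top","scene"):
    p,d=arm.get_image(n);cv2.imwrite(f"pics/{n}0.png",p[:,:,::-1])
    c=arm.calibration(n);print(n,c)
    np.savez(f"{n}0.npz",p=p,d=d)
    for t in("port","tab_1","lid_1","spanner","tape","threadlocker"):
        for r in arm.regions_of(t,n)[:4]:
            u,v=r["xy"];m=r["region"]
            f=200/np.tan(np.radians(c["fovy"]/2))
            vv,uu=np.nonzero(m&(d>0));z=d[vv,uu]
            P=np.c_[(uu-c["cx"])/f*z,(vv-c["cy"])/f*z,z]
            W=(P-c["t"])@np.array(c["R"])
            print(t,round(r["confidence"],2),np.round([u,v]),len(z),np.round(np.median(W,0),3) if len(z) else 0,np.round(W.min(0),3) if len(z) else 0,np.round(W.max(0),3)if len(z) else 0)
print(arm.get_state())
E
```

```text
top {'fovy': 42.537680262866694, 'cx': 320.16310102016115, 'cy': 200.95702790742718, 'R': array([[ 0.02052597, -0.99973223,  0.01068404],
       [-0.99517296, -0.02145576, -0.09576234],
       [ 0.09596593, -0.00866685, -0.99534689]]), 't': array([0.0490597 , 0.61597939, 0.96244164])}
port 0.57 [384. 222.] 4395 [ 0.572 -0.061  0.031] [ 0.49  -0.141 -0.005] [0.672 0.034 0.058]
tab_1 0.9 [399. 254.] 466 [ 0.515 -0.091  0.032] [ 0.493 -0.139  0.01 ] [ 0.531 -0.065  0.038]
tab_1 0.81 [342. 223.] 498 [0.573 0.015 0.031] [ 0.527 -0.006 -0.004] [0.605 0.031 0.038]
tab_1 0.66 [398. 188.] 484 [ 0.637 -0.089  0.032] [ 0.611 -0.118  0.005] [ 0.672 -0.055  0.04 ]
lid_1 0.81 [346. 226.] 428 [0.571 0.015 0.032] [ 0.527 -0.004  0.015] [0.601 0.029 0.038]
lid_1 0.77 [399. 189.] 473 [ 0.637 -0.088  0.032] [ 0.613 -0.115  0.013] [ 0.672 -0.056  0.04 ]
lid_1 0.56 [400. 254.] 479 [ 0.515 -0.092  0.032] [ 0.495 -0.139 -0.   ] [ 0.532 -0.065  0.038]
spanner 0.73 [299. 187.] 885 [0.64  0.102 0.006] [ 0.57   0.04  -0.004] [0.715 0.164 0.013]
tape 0.81 [485. 202.] 1238 [ 0.618 -0.242  0.033] [ 0.569 -0.294 -
[... 1946 characters left out ...]
_s': 0.7, 'joint_positions': array([-1.40274103e+00,  1.04045229e-01,  9.72720563e-02,  1.56393360e+00,
       -1.12214037e-05,  1.35312517e+00]), 'joint_vel': array([ 0.00096721, -0.00103493, -0.00185053, -0.00017273,  0.00036252,
       -0.00060219]), 'joint_torque': array([-1.12811063e-03, -5.56633687e+01,  5.03678048e+01,  8.94486366e-04,
       -2.46991549e-04,  1.39250778e-05]), 'position': array([ 0.22576238, -0.55591439,  0.23134738]), 'tcp_rot': array([ 3.08325825e+00,  6.02131386e-01, -2.11098181e-05]), 'contact_force': array([ 0.21991825, -0.89418485,  1.40644152]), 'wrist_torque': array([-0.01312122, -0.08895339,  0.01183678]), 'gripper_force': 0.0, 'opening': 1.0031142181955333}
```

```bash
cat > h.py <<'E'
from station import arm
import cv2,numpy as np
from scipy.optimize import minimize
def world(c,d,m):
    f=200/np.tan(np.radians(c["fovy"]/2)); vv,uu=np.nonzero(m&(d>0));z=d[vv,uu]
    P=np.c_[(uu-c["cx"])/f*z,(vv-c["cy"])/f*z,z]
    return (P-c["t"])@np.array(c["R"])
def yellow(p):
    h=cv2.cvtColor(p,cv2.COLOR_RGB2HSV); return (h[...,0]>18)&(h[...,0]<35)&(h[...,1]>130)&(h[...,2]>90)
BA=np.radians([90,210,330]);TA=np.radians([174,283,49])
def geo(x,turn=(0,0,0)):
    """bolt, tab, hinge xy and tab dir for port pose x,y,yaw"""
    o=[]
    for i in range(3):
        b=x[:2]+.07*np.array([np.cos(x[2]+BA[i]),np.sin(x[2]+BA[i])])
        a=x[2]+TA[i]+turn[i]; e=np.array([np.cos(a),np.sin(a)]); o.append((b,e,a))
    return o
def sd(W,x,turn=(0,0,0)):
    D=[]
    for b,e,a in geo(x,turn):
        r=W[:,:2]-b; u=r@e; v=r@np.array([-e[1],e[0]])
        q=np.c_[abs(u-26)if 0 else abs(u-.026)-.026,abs(v)-.007]
        box=np.linalg.norm(np.maximum(q,0),axis=1)+np.minimum(q.max(1),0)
        D.append(np.minimum(np.hypot(u,v)-.020,box))
    return np.min(D,0)
E
python3 - <<'E'
from h import *
Ws={}
for n in("top","scene"):
    z=np.load(n+"0.npz");m=yellow(z["p"]);W=world(arm.calibration(n),z["d"],m)
    W=W[(W[:,2]>.027)&(W[:,2]<.042)&(abs(W[:,0]-.57)<.13)&(abs(W[:,1]+.06)<.13)];Ws[n]=W
    best=None
    for y in np.radians(range(-180,180,20)):
        # minimise outside distance + area coverage via centroid-ish penalty
        f=lambda x:np.mean(np.clip(sd(W,x),-.003,.03)**2*np.sign(sd(W,x)) +0)+0
        g=lambda x:np.mean(np.clip(sd(W,x)+.003,0,.05)**2)
        r=minimize(g,[.572,-.06,y],method="Nelder-Mead",options=dict(xatol=1e-5,fatol=1e-12,maxiter=600,initial_simplex=[[.572,-.06,y],[.582,-.06,y],[.572,-.05,y],[.572,-.06,y+.2]]))
        if best is None or r.fun<best.fun:best=r
    print(n,len(W),best.x,np.degrees(best.x[2]),best.fun**.5, np.median(W[:,2]))
    for b,e,a in geo(best.x): print(b.round(4),(b+.042*e).round(4),(b-.022*e).round(4),np.degrees(a).round(1)%360)
z=np.load("top0.npz")["p"][:,:,::-1][90:330,240:560]
cv2.imwrite("pics/top0c.png",cv2.resize(z,None,fx=2.4,fy=2.4,interpolation=2))
E
```

```text
top 1173 [ 0.57429968 -0.05719389 -0.04103474] -2.351117556763133 0.0006248993994495723 0.0321662760951848
[0.5772 0.0127] [0.5356 0.0188] [0.5989 0.0096] 171.6
[ 0.5123 -0.0897] [ 0.5201 -0.131 ] [ 0.5082 -0.0681] 280.6
[ 0.6334 -0.0947] [ 0.6623 -0.0641] [ 0.6183 -0.1106] 46.6
scene 614 [ 0.57520119 -0.0545549  -0.04430311] -2.538381385187622 0.0009955931905394632 0.032010213467411106
[0.5783 0.0154] [0.5368 0.0216] [0.6001 0.0121] 171.5
[ 0.5131 -0.0868] [ 0.5207 -0.1281] [ 0.5091 -0.0652] 280.5
[ 0.6342 -0.0922] [ 0.6631 -0.0618] [ 0.6191 -0.1082] 46.5
```

View pics/top0c.png

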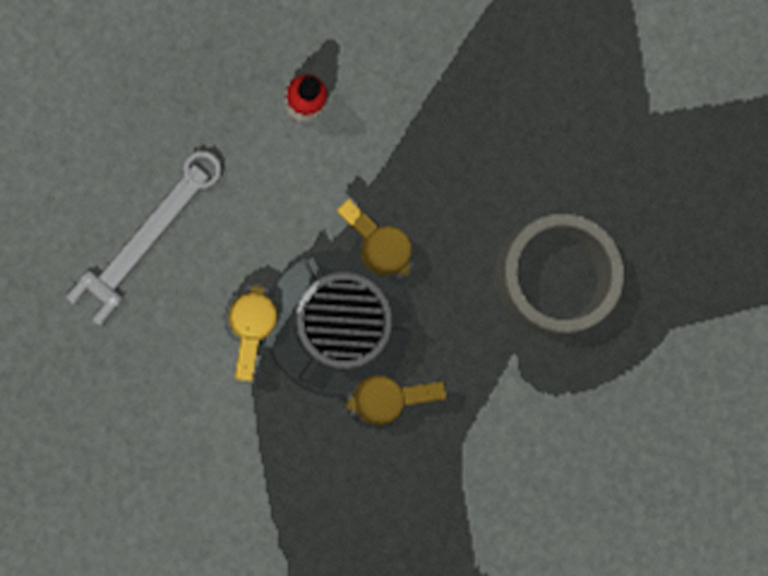

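View pics/scene0.png

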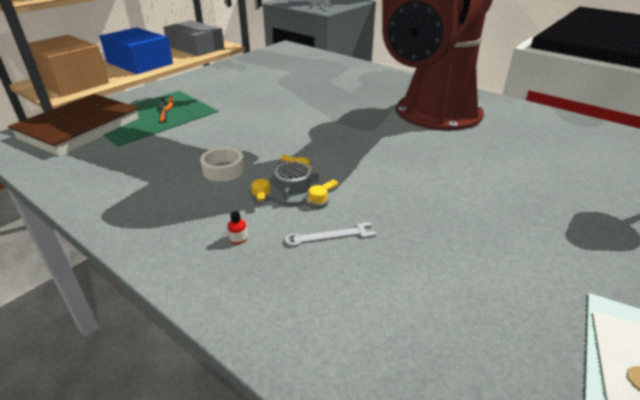

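```bash
cat >> h.py <<'E'
from scipy.spatial.transform import Rotation as Ro
X0=np.array([.5748,-.0559,-.0427])
def ori(a,tilt=0.):
    """tool down, fingers closing across a tab of heading a; tilt turns with the lid opening; both half turns"""
    e=np.array([np.cos(a),np.sin(a),0]); n=np.array([-e[1],e[0],0]); k=np.array([0,0,1.])
    z=e*np.sin(tilt)-k*np.cos(tilt)
    out=[]
    for s in(1,-1):
        y=s*n; out.append(Ro.from_matrix(np.c_[np.cross(y,z),y,z]).as_rotvec())
    return out
def best(p,a,tilt=0.):
    q0=arm.get_state()["joint_positions"]; c=[]
    for r in ori(a,tilt):
        q=arm.inverse_kinematics(p,r)
        if q is not None:c.append((np.abs(np.array(q)-q0).max(),list(r),np.array(q).round(2)))
    return min(c,key=lambda t:t[0]) if c else None
def wristW():
    s=arm.get_state();p,d=arm.get_image("wrist");c=arm.calibration("wrist")
    f=200/np.tan(np.radians(c["fovy"]/2));return s,p,d,c,f
def wrist_points(s,d,c,f,m):
    vv,uu=np.nonzero(m&(d>0));z=d[vv,uu];P=np.c_[(uu-c["cx"])/f*z,(vv-c["cy"])/f*z,z,np.ones(len(z))]
    return (P@np.array(c["tool_from_camera"]).T)[:,:3]@Ro.from_rotvec(s["tcp_rot"]).as_matrix().T+s["position"]
def fit(W,x0=X0):
    g=lambda x:np.mean(np.clip(sd(W,x)+.003,0,.05)**2)
    return minimize(g,x0,method="Nelder-Mead",options=dict(xatol=1e-5,fatol=1e-12,maxiter=600,initial_simplex=np.array(x0)+np.r_[np.zeros((1,3)),np.diag([.005,.005,.05])]))
E
python3 - <<'E'
from h import *
g=geo(X0)
for i in(1,2,0):
    b,e,a=g[i]; p=np.r_[b+.045*e,.018]
    for t in (-.5,-.3,0,.3,.6,.9):
        print(i+1,t,best(p,a-.4,t) if t==0 else best(np.r_[b+.0*e,.09],a-.4,t))
b,e,a=g[1]
p=np.r_[b+.045*e,.0]; B=best(p+[0,0,.16],a); print(B)
arm.set_gripper(.42,20)
arm.move_pose(list(p+[0,0,.16]),B[1])
s,im,d,c,f=wristW();print(s["time_s"],s["opening"],s["contact_force"],c)
cv2.imwrite("pics/w1.png",im[:,:,::-1])
W=wrist_points(s,d,c,f,yellow(im));W=W[(W[:,2]>.024)&(W[:,2]<.044)];print(len(W),np.median(W[:,2]))
r=fit(W);print(r.x,r.fun**.5)
E
```

```text
2 -0.5 (np.float64(0.7114404766606364), [np.float64(-2.162728224910872), np.float64(-1.7399709204209612), np.float64(-0.5522351800277037)], array([-0.69,  0.05, -0.29,  1.47,  0.44,  1.04]))
2 -0.3 (np.float64(0.8105422016637847), [np.float64(-2.285778879934707), np.float64(-1.8389683621772166), np.float64(-0.3454616894519774)], array([-0.59, -0.05, -0.34,  1.39,  0.28,  1.18]))
2 0 (np.float64(0.9101759028321088), [np.float64(2.4477583343186304), np.float64(1.9692850321533046), np.float64(-0.0)], array([-0.49, -0.01, -0.41,  1.17,  0.  ,  1.29]))
2 0.3 (np.float64(1.155255355419757), [np.float64(2.285778879934707), np.float64(1.8389683621772166), np.float64(-0.3454616894519774)], array([-0.25, -0.08, -0.37,  1.27, -0.3 ,  1.54]))
2 0.6 (np.float64(1.3098957285211053), [np.float64(2.0973585042646037), np.float64(1.687379285609687), np.float64(-0.6487890137960617)], array([-0.09,  0.06, -0.3 ,  1.29, -0.59,  1.72]))
2 0.9 (np.float64(1.4278431015286044), [np.float64(1.8881301076194952), np.float64(1.519049616770323), np.float64(-0.9120708130287726)], array([ 0.03,  0.29, -0.18,  1.39,
[... 2133 characters left out ...]
9461541), np.float64(2.4163249524835853), np.float64(0.0)], array([-0.49, -0.09, -0.23,  1.43,  0.  ,  0.89]))
3.1167 0.42177068577778953 [-0.46839665 -0.40446442 -0.56540465] {'fovy': 68.00948344982918, 'cx': 321.1385149623459, 'cy': 201.7278958041311, 'tool_from_camera': array([[ 7.88220585e-04, -9.51503373e-01, -3.07637303e-01,
         7.95548459e-02],
       [ 9.99999541e-01,  9.17731235e-04, -2.76312861e-04,
         9.24403709e-04],
       [ 5.45240982e-04, -3.07636944e-01,  9.51503659e-01,
        -1.41740434e-01],
       [ 0.00000000e+00,  0.00000000e+00,  0.00000000e+00,
         1.00000000e+00]])}
6759 0.03181336664447407
[ 0.57371916 -0.05439814 -0.03919127] 0.0008710573525142922
```

View pics/w1.png

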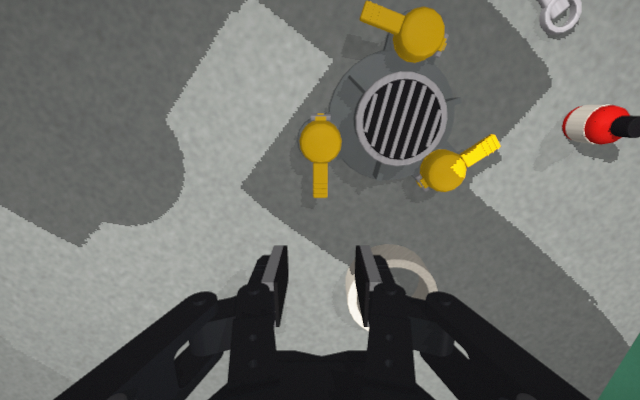

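```bash
cat >> h.py <<'E'
X=np.array([.5744,-.0554,-.0415]); RG=.045
def pose(i,th,z,tilt=0.,r=RG):
    b,e,a=geo(X)[i]; a=a-th; return np.r_[b+r*np.array([np.cos(a),np.sin(a)]),z],a
def tap(i):
    p,a=pose(i,0,.10); o=best(p,a); arm.move_pose(list(p),o[1])
    k=Ro.from_rotvec(o[1]); p,_=pose(i,0,.018); arm.servo_line(list(p),feed=.1)
    arm.wait(.15); F0=arm.get_state()["contact_force"]; log=[]
    th=.12
    while th<.66:
        p,a=pose(i,th,.018); arm.servo_line(list(p),frame=list((Ro.from_rotvec([0,0,-th])*k).as_rotvec()),feed=.03)
        s=arm.get_state(); F=s["contact_force"]-F0; t=np.array([np.sin(a),-np.cos(a)])
        log.append((round(th,2),round(float(F[:2]@t),1),round(float(F[2]),1)))
        if F[:2]@t<-8: break
        th+=.03
    print("cap",i+1,log,arm.get_state()["time_s"]); return th,k
def retreat(i,k):
    p,_=pose(i,0,.018);arm.servo_line(list(p),frame=list(k.as_rotvec()),feed=.1)
    p,_=pose(i,0,.10);arm.servo_line(list(p),feed=.15)
E
python3 - <<'E'
from h import *
th,k=tap(1)
if th<.6: retreat(1,k)
s=arm.get_state();print(s["time_s"],s["position"],s["contact_force"])
E
```

```text
cap 2 [(0.12, -0.3, -0.4), (0.15, -0.1, 0.1), (0.18, 0.0, 0.5), (0.21, 0.2, -0.6), (0.24, 0.3, 0.6), (0.27, -0.8, 0.1), (0.3, -0.3, -0.8), (0.33, -1.0, -0.3), (0.36, -0.9, 0.5), (0.39, -0.2, 0.4), (0.42, -0.5, -0.2), (0.45, -0.6, 0.3), (0.48, -1.6, 0.4), (0.51, -1.4, 0.1), (0.54, -1.1, -0.4), (0.57, -1.2, 0.4), (0.6, -0.9, 1.2), (0.63, -1.7, 0.6)] 9.2167
9.2167 [ 0.49299591 -0.12847359  0.01799706] [ 1.0458669  -1.93908032  0.52789582]
```

Run:
```python
from h import *
s,im,d,c,f=wristW();cv2.imwrite("pics/w2.png",im[:,:,::-1])
W=wrist_points(s,d,c,f,yellow(im));W=W[(W[:,2]>.022)&(W[:,2]<.044)]
D=np.linalg.norm(W[:,:2]-geo(X)[1][0],axis=1);W=W[D<.06]
b=geo(X)[1][0];r=minimize(lambda v:np.mean(np.clip(sd(W,X,(0,v[0],0))+.003,0,.05)**2),[-.3],method="Nelder-Mead")
print(len(W),"turn2",r.x,r.fun**.5)
T=W[np.linalg.norm(W[:,:2]-b,axis=1)>.028];m=T[:,:2].mean(0)-b;print(len(T),np.degrees(np.arctan2(m[1],m[0]))%360,np.degrees(geo(X)[1][2])%360,T.mean(0))
```

```text
7358 turn2 [-0.39451172] 0.0012410897553929048
1126 258.06236768148324 280.6222251502071 [ 0.5044386  -0.12540926  0.03126087]
```

View pics/w2.png

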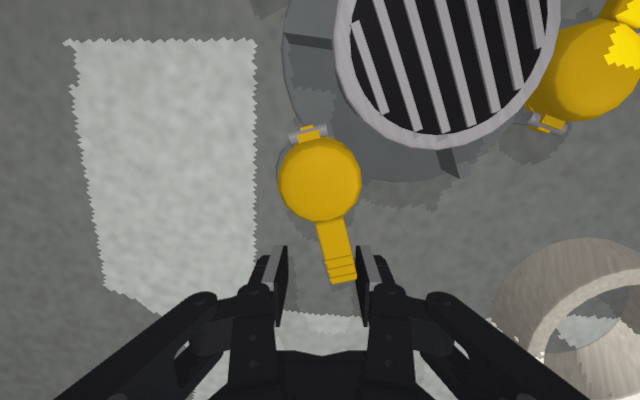

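Run:
```python
from h import *
s=arm.get_state();k=Ro.from_rotvec(s["tcp_rot"])
TH=.39
p,a=pose(1,TH,.018);K=Ro.from_rotvec([0,0,.63-TH])*k
arm.servo_line(list(p),frame=list(K.as_rotvec()),feed=.05)
p[2]=.012;arm.servo_line(list(p),feed=.05)
arm.wait(.1);F0=arm.get_state()["contact_force"]
arm.set_gripper(0.,20)
s=arm.get_state();print("closed",s["opening"],s["gripper_force"],(s["contact_force"]-F0).round(1),s["time_s"])
if .12<s["opening"]<.25:
    e=np.array([np.cos(a),np.sin(a),0]);w=np.cross(e,[0,0,1]);b=np.r_[geo(X)[1][0],0]
    h=b-.022*e+[0,0,.018]
    for ph in np.radians(np.linspace(0,75,11)[1:]):
        t=.3*ph/1.31
        g=h+e*(.067*np.cos(ph)-.010*np.sin(ph))+np.array([0,0,.067*np.sin(ph)+.010*np.cos(ph)])
        zd=e*np.sin(t)-np.array([0,0,np.cos(t)])
        arm.servo_line(list(g+.016*zd),frame=list((Ro.from_rotvec(w*t)*K).as_rotvec()),feed=.05)
        s=arm.get_state();F=s["contact_force"]-F0
        print(round(np.degrees(ph)),F.round(1),round(s["opening"],3),round(s["gripper_force"],1))
        if np.linalg.norm(F)>25:print("high");break
    arm.wait(.2)
s=arm.get_state();print(s["time_s"],s["position"])
W,im,d,c,f=wristW();cv2.imwrite("pics/w3.png",im[:,:,::-1])
im,d=arm.get_image("scene");np.savez("scene3.npz",p=im,d=d);cv2.imwrite("pics/s3.png",cv2.resize(im[90:290,200:440,::-1],None,fx=3,fy=3))
```

```text
closed 0.15437035977389368 23.689287900924683 [-1.8 -1.1  2. ] 10.3417
7 [-3.5 -3.1 -1. ] 0.157 23.4
15 [-4.  -1.1 -1.3] 0.155 23.4
22 [-3.8 -1.2 -1. ] 0.157 23.4
30 [-5.2 -0.  -0.9] 0.155 23.4
38 [-5.2 -0.9 -0.9] 0.16 23.5
45 [-6.  -1.2 -1.1] 0.155 23.7
53 [-5.8 -2.2 -0.3] 0.154 23.8
60 [-6.1 -1.9 -1.3] 0.159 23.7
68 [-5.5 -1.1 -0.3] 0.158 23.6
75 [-5.9 -1.3 -1.2] 0.16 23.5
13.7583 [ 0.51416853 -0.07828451  0.06996909]
```

View pics/w3.png

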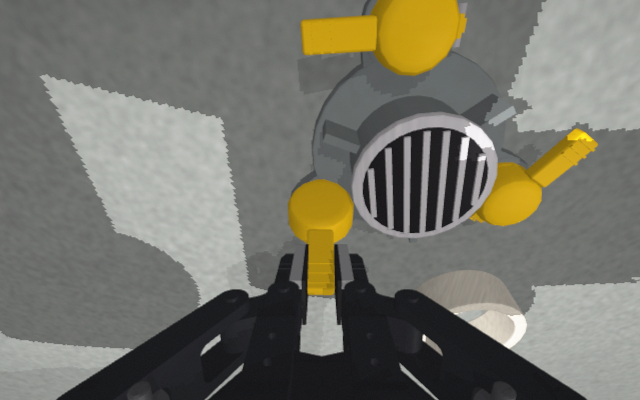

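View pics/s3.png

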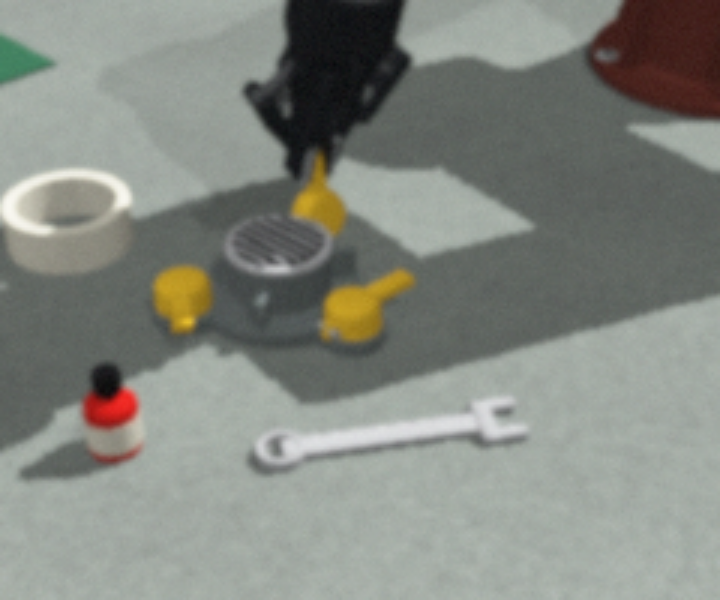

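Run:
```python
from h import *
z=np.load("scene3.npz");W1=world(arm.calibration("scene"),z["d"],yellow(z["p"]))
s,im,d,c,f=wristW();W2=wrist_points(s,d,c,f,yellow(im))
b=geo(X)[1][0]
for W in(W1,W2):
    W=W[(np.linalg.norm(W[:,:2]-b,axis=1)<.06)&(W[:,2]>.03)&(W[:,2]<.13)]
    for _ in range(3):
        m=np.median(W,0);n=np.linalg.svd(W-W.mean(0),full_matrices=0)[2][2];r=abs((W-W.mean(0))@n);W=W[r<max(.002,2*np.median(r))]
    n*=np.sign(n[1]) ; print(len(W),W.mean(0).round(4),W.min(0).round(3),W.max(0).round(3),"normal",n.round(3),"open",np.degrees(np.arccos(abs(n[2]))).round(1),"heading of e",np.degrees(np.arctan2(-n[1],-n[0]))%360)
print(np.degrees(geo(X)[1][2])%360, s["time_s"],(s["joint_vel"]).round(3),s["contact_force"].round(1))
for t in("spanner","tape","threadlocker"):
    arm.get_image("scene") if t=="spanner" else None
    q=arm.regions_of(t,"scene");print(t,[(round(k["confidence"],2),np.round(k["xy"])) for k in q[:2]])
```

```text
122 [ 0.5154 -0.0633  0.0555] [ 0.506 -0.072  0.03 ] [ 0.532 -0.053  0.085] normal [0.381 0.87  0.313] open 71.8 heading of e 246.32497892381167
3811 [ 0.5177 -0.0626  0.059 ] [ 0.502 -0.077  0.03 ] [ 0.535 -0.051  0.094] normal [0.199 0.92  0.338] open 70.2 heading of e 257.8151851330608
280.6222251502071 13.8583 [ 0.003 -0.     0.001 -0.    -0.002 -0.001] [-6.4 -1.7 -1.1]
spanner [(0.83, array([333., 234.]))]
tape [(0.74, array([221., 166.])), (0.61, array([259., 182.]))]
threadlocker [(0.59, array([234., 231.]))]
```

```bash
python3 -c "
from station import arm
print(arm.sign_off())"
```

```text
the job is handed in; nothing more can be done
None
```

Bolt 2 is the loose one: I left it turned about 0.4 rad clockwise, and its lid is held open at about 70° in a steady grip; caps 1 and 3 were not touched, the spanner, tape and bottle were left in place, and the job was handed in at about 14 s.

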